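Shut and latch the jar pen's gate

ROBOT

A 7-joint arm with a two-finger parallel gripper is mounted at the origin on the work surface. World frame = base frame: x ahead of the robot, y to its left, z up, the work surface at z = 0. Lengths are in m, angles in degrees, forces in N, time in s.
With the tool pointing down it reaches from about 0.4 to 0.85 m from the base axis. Payload 10.4 kg.
Tool frame: the origin (TCP) lies at the very end of the fingers, on their centre line; the grasp point (between the pads) lies 19 mm behind it; z points along the fingers, y is the line along which they close (so a half turn about z gives the same grasp; the last joint's range is limited). The gripper opens to 87 mm and grips with 3 to 60 N. Pads are 19 mm wide; open, the fingers measure 117 mm over their backs; the gripper's body (75 mm by 190 mm) begins 51 mm behind the grasp point.
Start: joints at [73.877, 19.034, -3.707, 83.658, 1.238, 77.344, -5.071], TCP at [0.16, -0.604, 0.223] pointing down, gripper open.
Joint ranges: [-148.97, 148.97], [-28.65, 121.19], [-84.17, 76.75], [9.2, 138.47], [-72.65, 252.65], [3.7, 117.97], [-149.18, 149.18]. Speed limits (degrees/s): [127.2, 127.2, 159.86, 159.86, 180, 180, 180].

INTERFACE

Orientations are given as [roll, pitch, yaw] about the fixed x, y, z axes, in that order (R = Rz(yaw) Ry(pitch) Rx(roll)).
In Python, from cell import manip, cams, order gives the robot as it stands. The module is installed in compiled form; this text tells all that it offers.
- The arm moves only by the tool arm_command, never from a script. Its arguments are lists of equal length, an entry for each row: "offset": the shift along the tool's x, y, z in cm, a list of three; "turn": the turn, a rotation vector about the tool's x, y, z in degrees, a list of three; "gripper": the finger opening in cm, from 0 to 8.7. In form: {"offset": [[x, y, z], ...], "turn": [[wx, wy, wz], ...], "gripper": [gripper, ...]}. A call has 1 to 12 rows; each row is the pose to reach, as a shift and turn from the pose commanded when the call began, along the tool's axes at that moment; what a row does not reach only later rows make up. A row lasts 1/12 s, in which the tool goes at most 41.7 mm and 7.16 degrees, less where a joint would pass 70% of its speed; a pose out of reach is approached as far as the arm can. A call with a gripper value outside its range is refused whole. The fingers move at their own pace and stop on an object; "squeeze" is the grip in N (left out, the last holds). Time passes only in rows, so rows that repeat a pose let the fingers close. It gives the time, the measured TCP pose, the force, the opening and the grip force at its end, in the units of the state.
- manip.state(): the state, without advancing time (a new reading comes with each control period).
- cams.read_camera(name): name is "side" or "top" or "wrist"; returns a dict with "pixels" (480x640x3 uint8, red, green, blue), "camera_matrix" (3x3 intrinsics, pixels), "extrinsics" (4x4, takes a point from camera to world coordinates). Camera axes: x right, y up, looking along -z (the intrinsics and any distortion apply to the point x, -y, -z); pixel columns grow to the right and rows downward; lengths in m; the calibration is good to about 2 mm. The wrist camera is an equidistant fisheye: a pixel r from the principal point sees the ray r / f radians off the axis. A picture is of the moment at which its call begins. There is no depth.
- order.sign_off(): hands the job in; it is judged then, once.
Trained networks look in a picture, given as the dict that the camera call returned (one of the last four; its "shot" number tells which), for a name from the list of things; names that differ only in an ending like _2 or _b are one class to them, and where a whole thing is asked for, a point or a joint stands for the part that bears it (a point fixed in the world has none). Each returns a list of dicts, best first, with "score" (0 to 1); they miss things now and then, are a little off and sometimes report something else, mostly with a low value. They report only what shows in the picture. A call takes as long as a camera call.
- cams.boxes_of(picture, label): "position" ([x, y, z] in m, in the coordinates of the camera as it stood for that picture, good to about 4 mm: the middle of the surface that is visible of it).
The state is a dict: "time_s": time; "joint_pos": joint angles; "dq": joint speeds; "tau": joint torques, N m; "tool_pos": TCP position; "eef_rot": TCP orientation; "wrist_force": force on the tool from outside, world axes, zero at the start; "moment": the same for the moment, N m; "finger_gap": finger opening in m; "grip_force": force on a finger pad.
Only numpy, scipy, OpenCV 4.12 (cv2) and the standard library are available. Lean on these libraries where they do the work, as an engineer would, in place of code of your own. Each camera call takes 0.05 s, during which the arm holds its last target. There are 200 camera calls.

TASK

Two low steel pens on the microscope bench keep specimen jars from being swept off; one gate has been left standing ajar. Lift that gate's drop bar (the one with the black knob on it), swing the gate shut with the bar passing over the lip of the catch, and let the bar drop back behind the lip so that the gate is latched. The green jar inside must stay upright where it stands.

Things in the scene. Friction and masses are not known exactly. Their poses are not given: they have to be found in the camera images.
- gate (a joint): Opening angle (rad) of the ajar gate: 0 shut (stopped there), growing as it swings out towards the robot, to 1.5; starts at 0.4 to 0.7, turns easily, stays where left. A grid of thin steel rods, 205 mm long, up to 105 mm above the bench, on a vertical hinge at the left end (seen from the robot) of the pen's front. The second pen is alike, its gate shut and latched.
- bar (a joint): Lift angle (rad) of that gate's drop bar: 0 level, growing as the free end rises, to 1.1; it falls back by its weight. Dark flat steel, 10 mm thick, 18 high, 228 long, 160 g, along the top of the gate, on a level pin square to the gate, 20 mm from the hinge axis, 120 mm above the bench. Lifted 0.15 or more it clears the catch's lip; level it cannot pass.
- bar_knob (a point): Centre of the black knob on the bar, the place to grip: an upright disc 36 mm across, 14 mm thick, flat faces parallel to the gate (pinch from above across the 14 mm). Bar level: 155 mm above the bench, bar top at 129 mm; 145 mm along the bar from its pivot and 35 mm above it. Moves with the bar. z up (bar level), y towards the pivot, x square to the gate, inward.
- gate_hinge (a point): Fixed point on that gate's vertical hinge axis, 120 mm above the bench, level with the bar's pivot. Its axes are the pen's: z up, x from the front into the pen, y from the catch towards the hinge. The shut gate runs from here along -y; opening turns it about the vertical towards -x.
- catch (a point): Fixed point where the latched bar's underside rests, on the post at the shut gate's free end: 225 mm from the hinge along -y, 111 mm above the bench. Same axes as the hinge. A steel lip 8 mm thick, 34 mm along y, top 136 mm above the bench, stands on the -x side, its inner face 25 mm from here: the bar has 20 mm play, so the latched gate may stand 0 to 0.08 rad open.
- jar: The closed green specimen jar standing loose inside the pen with the open gate: 62 mm across, 92 mm high, white lid, 250 g. Origin at the centre of its underside, z up. The pen's floor is 10 mm above the bench.

How it is judged (in metres and radians):
On the way:
1. the bar is lifted clear of the lip's height while the gate is still outside the catch (value of joint bar above 0.16 rad and value of joint gate above 0.13 rad), for 0.1 s.
At the end, for the whole second after the job is handed in: The gate is shut (less than 0.11 rad open), its bar has dropped behind the lip and lies level (lift under 0.06 rad), both at rest, and the jar stands upright (within 0.15 rad) no more than 30 mm from where it stood (value of joint gate below 0.11 rad and value of joint bar below 0.06 rad and velocity of joint each of bar, gate below 0.1 rad/s and velocity of joint gate above -0.1 rad/s and angle between jar's own z axis and vertical below 0.15 rad and distance of jar from where it was at the start of the episode below 0.03 m); the robot touches nothing.
It also fails if it takes over 38 s, if anything falls off the work surface, if the arm or the gripper's body presses on something with over 40 N, if the wrist force passes 120 N, or if a joint passes its speed limit or range.

## Working session

There is one attempt and no reset: what is moved stays moved. The work goes in short steps, Python scripts to look and compute and a tool call to move; the robot and the scene stay as the last step left them, time stands still between calls to the robot, and variables do not carry over. Pictures are saved under pics/ and viewed, at most 10 in all, crops included, and the job is handed in when it is done.

Besides the shell and the picture viewer there is one more tool, called after "Call:" by a JSON object that holds its "api" and its "payload", one argument or row to a line. arm_command: Moves the arm, as the interface text tells. Its arguments: {"type":"object","properties":{"offset":{"type":"array"},"turn":{"type":"array"},"gripper":{"type":"array"},"squeeze":{"type":"number"}},"required":["offset","turn","gripper"]}

```bash
mkdir -p pics
cat > h.py <<'E'
from cell import manip,cams,order
import numpy as np,cv2
def shot(n,f=None):
    p=cams.read_camera(n)
    if f: cv2.imwrite('pics/'+f,p['pixels'][:,:,::-1])
    return p
def find(p,l,k=4):
    for d in cams.boxes_of(p,l)[:k]:
        w=np.array(p['extrinsics'])@np.r_[d['position'],1]
        print(l,round(d['score'],2),w[:3].round(4))
def pix(p,w):
    c=np.linalg.inv(p['extrinsics'])@np.r_[w,1];q=p['camera_matrix']@np.array([c[0],-c[1],-c[2]]);return q[:2]/q[2]
E
python3 - <<'E'
from h import *
for n in('top','side'):
    p=shot(n,n+'1.png')
    for l in('bar_knob','jar','gate','bar'): find(p,l)
    print(p['camera_matrix'],p['extrinsics'])
s=manip.state();print(s['tool_pos'],s['eef_rot'],s['time_s'],s['wrist_force'])
E
```

```text
bar_knob 0.72 [ 0.5038 -0.2094  0.1268]
jar 0.81 [ 0.6829 -0.2483  0.097 ]
jar 0.59 [ 0.5025 -0.2048  0.1295]
gate 0.79 [ 0.5175 -0.1992  0.1264]
gate 0.22 [ 0.6817 -0.2501  0.0994]
bar 0.56 [ 0.5053 -0.2064  0.1287]
[[447.1135801    0.         320.98829024]
 [  0.         447.1135801  246.27524353]
 [  0.           0.           1.        ]] [[-0.00928674  0.98767553 -0.15623955  0.49487263]
 [-0.99995135 -0.00969209 -0.00183277 -0.04257786]
 [-0.00332447  0.15621493  0.98771749  1.05247481]
 [ 0.          0.          0.          1.        ]]
bar_knob 0.92 [ 0.4847 -0.2301  0.1339]
jar 0.65 [ 0.4844 -0.2304  0.1348]
jar 0.56 [ 0.6791 -0.2605  0.0873]
gate 0.82 [ 0.4946 -0.2183  0.1338]
bar 0.7 [ 0.483  -0.2326  0.1296]
[[540.2396671    0.         326.03688526]
 [  0.         540.2396671  236.86290779]
 [  0.           0.           1.        ]] [[ 0.77013572  0.49392372 -0.40364628  0.2342217 ]
 [-0.63778181  0.58513442 -0.50085135 -0.5108253 ]
 [-0.01119503  0.64316177  0.76564849  0.86983124]
 [ 0.          0.          0.          1.        ]]
[ 0.15993137 -0.60420032  0.22255268] [1.79997534e+02 4.05192912e-04 1.48254213e+01] 0.5 [-0.2848867 -0.0267141  0.7143505]
```

View pics/top1.png

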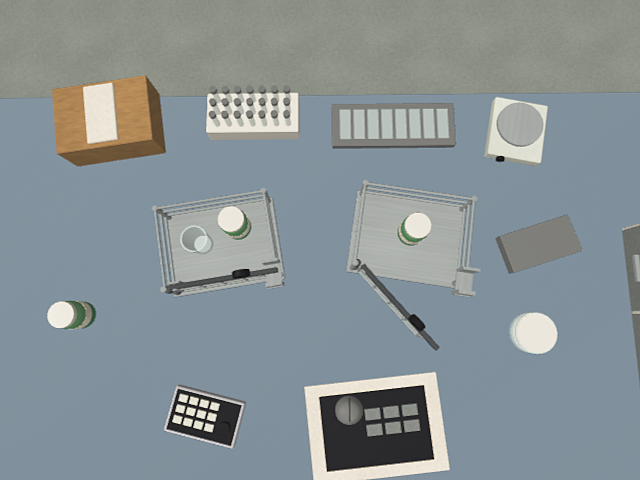

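View pics/side1.png

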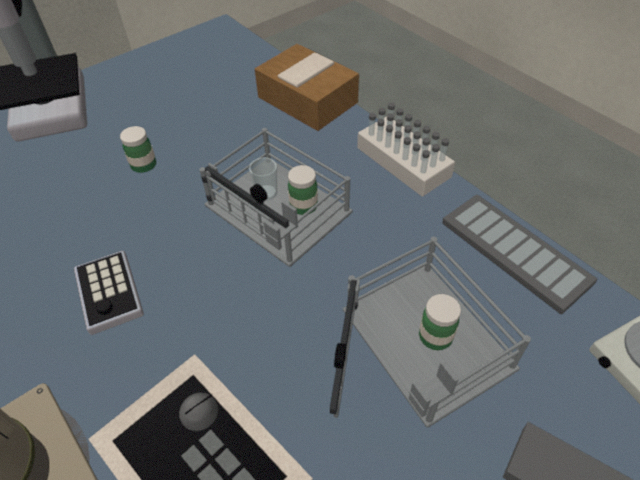

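The top view shows the ajar right-hand gate: bar from (361,265) to (437,348), knob at (417,322), hinge post at about (355,264), catch at about (466,282), jar lid at (418,225). In the side view the knob is at (341,355), the bar's pivot end at (352,282) and its free end at (335,410).

```bash
cat >> h.py <<'E'
def ray(p,u):
    K=p['camera_matrix'];E=np.array(p['extrinsics']);d=np.array([(u[0]-K[0,2])/K[0,0],-(u[1]-K[1,2])/K[1,1],-1]);return E[:3,3],E[:3,:3]@d
def atz(p,u,z):
    o,d=ray(p,u);return (o+d*(z-o[2])/d[2])
E
python3 - <<'E'
from h import *
t=shot('top');s=shot('side')
g=lambda n,p,u,z:print(n,atz(p,u,z).round(4))
for n,p,l in(('top',t,[('knob',(417,322),.16),('b0',(361,265),.129),('b1',(437,347),.129),('hpost',(355,263),.115),('catch',(466,282),.12)]),
 ('side',s,[('knob',(341,355),.155),('b0',(352,281),.129),('b1',(335,410),.125),('lipfront',(420,398),.125),('lipin',(446,378),.125)])):
    for a in l: g(n+' '+a[0],p,a[1],a[2])
im=np.vstack([cv2.resize(t['pixels'][170:360,335:495],None,fx=3,fy=3,interpolation=2)])
im2=cv2.resize(s['pixels'][230:430,300:540],None,fx=2.4,fy=2.85,interpolation=2)[:570]
im=np.hstack([im[:, :480],im2])[:, :800]
im2=cv2.resize(s['pixels'][260:430,315:475],None,fx=2,fy=570/170,interpolation=2)
cv2.imwrite('pics/c.png',np.hstack([cv2.resize(t['pixels'][170:360,335:495],None,fx=3,fy=3,interpolation=2),im2])[:,:,::-1])
E
```

```text
top knob [ 0.4834 -0.2283  0.16  ]
top b0 [ 0.6008 -0.1236  0.129 ]
top b1 [ 0.4329 -0.273   0.129 ]
top hpost [ 0.6067 -0.1123  0.115 ]
top catch [ 0.5641 -0.3422  0.12  ]
side knob [ 0.4841 -0.2307  0.155 ]
side b0 [ 0.5964 -0.1286  0.129 ]
side b1 [ 0.432  -0.2788  0.125 ]
side lipfront [ 0.5372 -0.3436  0.125 ]
side lipin [ 0.5888 -0.3466  0.125 ]
```

View pics/c.png

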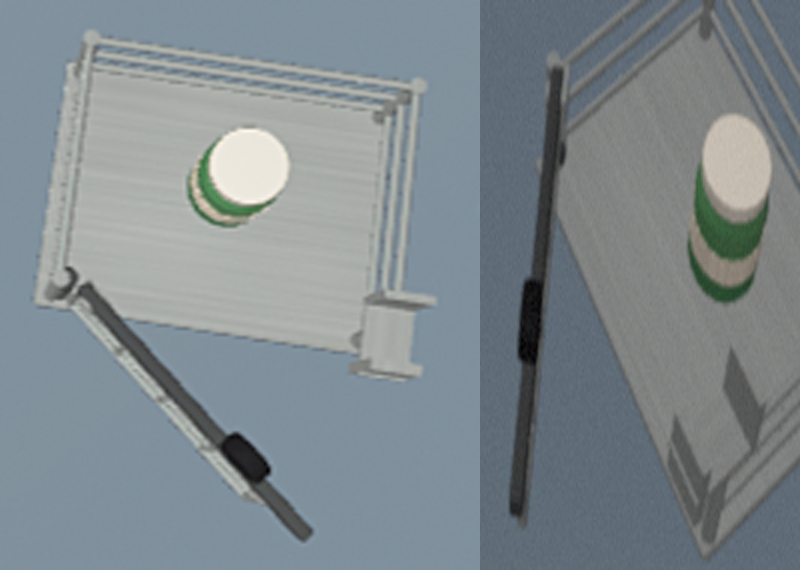

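The geometry agrees with the given sizes. The knob is at (.484,-.230,.155), the hinge at (.607,-.120), the shut direction is -101° and the gate is 0.65 rad open. I'm moving above the knob.

Call:
{"api": "arm_command", "payload": {
  "offset": [
    [1.6,-1.1,0],
    [4.9,-3.3,0],
    [8.6,-5.9,0],
    [12.3,-8.4,0],
    [16,-10.9,0],
    [19.6,-13.4,0],
    [23.3,-15.9,0],
    [27,-18.4,0],
    [30.7,-20.9,0],
    [34.4,-23.4,0],
    [38,-26,0],
    [40.9,-27.9,0]
  ],
  "turn": [
    [0,0,-1],
    [0,0,-3],
    [0,0,-6],
    [0,0,-8],
    [0,0,-11],
    [0,0,-13],
    [0,0,-15],
    [0,0,-18],
    [0,0,-20],
    [0,0,-23],
    [0,0,-25],
    [0,0,-27]
  ],
  "gripper": [6,6,6,6,6,6,6,6,6,6,6,6],
  "squeeze": 15
}}

```text
time_s: 1.6
tool_pos: [0.4722, -0.2427, 0.2229]
eef_rot: [180.0, 0.0, 41.9]
wrist_force: [0.7, -1.1, -0.3]
finger_gap: 0.0599
grip_force: 0.0
```

Call:
{"api": "arm_command", "payload": {
  "offset": [
    [0,0,0],
    [0,0,0],
    [0,0,0]
  ],
  "turn": [
    [0,0,0],
    [0,0,0],
    [0,0,0]
  ],
  "gripper": [6,6,6]
}}

```text
time_s: 1.85
tool_pos: [0.471, -0.2447, 0.2225]
eef_rot: [180.0, 0.0, 41.8]
wrist_force: [-0.3, -1.8, -1.3]
finger_gap: 0.0603
grip_force: 0.0
```

Run:
```python
from h import *
p=shot('wrist','w1.png')
for l in('bar_knob','bar'): find(p,l)
s=manip.state();print(s['tool_pos'],s['eef_rot'],s['time_s'])
t=shot('side');find(t,'bar_knob')
```

```text
bar_knob 0.56 [ 0.5156 -0.2022  0.1311]
bar 0.62 [ 0.5127 -0.2024  0.1304]
[ 0.47042402 -0.24574367  0.2225447 ] [1.79990703e+02 2.42309538e-02 4.16820122e+01] 2.0
bar_knob 0.88 [ 0.4698 -0.2425  0.1331]
```

View pics/w1.png

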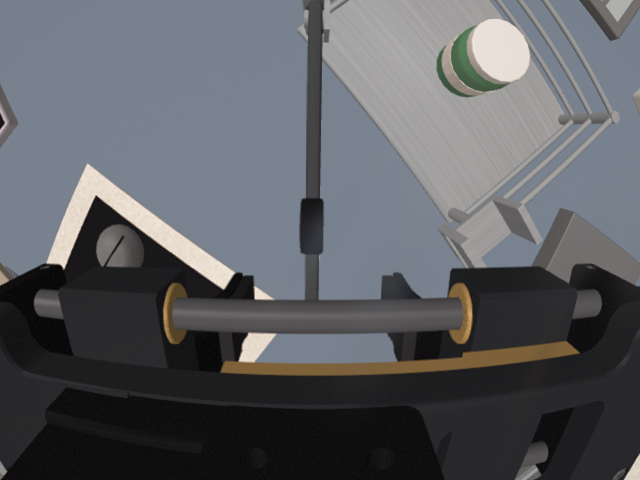

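The wrist view shows the bar running straight up the picture, the knob at (312,226) and the fingers straddling the bar line. The tool stopped about 2 cm short along its x axis. I'll refine with the fisheye ray.

```bash
cat >> h.py <<'E'
def fray(p,u,z):
    K=p['camera_matrix'];E=np.array(p['extrinsics']);v=np.array([u[0]-K[0,2],u[1]-K[1,2]]);r=np.hypot(*v);th=r/K[0,0];v=v/r*np.sin(th)
    o=E[:3,3];d=E[:3,:3]@np.array([v[0],-v[1],-np.cos(th)]);return o+d*(z-o[2])/d[2]
E
python3 - <<'E'
from h import *
p=shot('wrist')
for n,u,z in(('knobmid',(312,226),.160),('b0',(315,5),.129),('b1',(312,295),.129)):print(n,fray(p,u,z))
s=manip.state();c,sn=np.cos(np.radians(41.7)),np.sin(np.radians(41.7));k=fray(p,(312,226),.16)-s['tool_pos']
print(s['tool_pos'],c*k[0]+sn*k[1],sn*k[0]-c*k[1])
E
```

```text
knobmid [ 0.48298401 -0.22977543  0.16      ]
b0 [ 0.59778258 -0.1298973   0.129     ]
b1 [ 0.43865354 -0.26839028  0.129     ]
[ 0.47072306 -0.24525944  0.22260671] 0.01945492871218537 -0.0034045990247985845
```

Call:
{"api": "arm_command", "payload": {
  "offset": [
    [1,-0.15,0],
    [2,-0.3,0.5],
    [2,-0.3,2],
    [2,-0.3,4],
    [2,-0.3,6],
    [2,-0.3,7.5],
    [2,-0.3,8.2],
    [2,-0.3,8.2],
    [2,-0.3,8.2]
  ],
  "turn": [
    [0,0,0],
    [0,0,0],
    [0,0,0],
    [0,0,0],
    [0,0,0],
    [0,0,0],
    [0,0,0],
    [0,0,0],
    [0,0,0]
  ],
  "gripper": [5,5,5,5,5,5,5,5,5]
}}

```text
time_s: 2.9
tool_pos: [0.4846, -0.2283, 0.1408]
eef_rot: [-180.0, -0.0, 41.9]
wrist_force: [0.5, -1.4, 0.5]
finger_gap: 0.0499
grip_force: 0.0
```

Call:
{"api": "arm_command", "payload": {
  "offset": [
    [0,0,0],
    [0,0,0],
    [0,0,0],
    [0,0,0],
    [0,0,0],
    [0,0,0],
    [0,0,0],
    [0,0,0]
  ],
  "turn": [
    [0,0,0],
    [0,0,0],
    [0,0,0],
    [0,0,0],
    [0,0,0],
    [0,0,0],
    [0,0,0],
    [0,0,0]
  ],
  "gripper": [0.8,0.8,0.8,0.8,0.8,0.8,0.8,0.8],
  "squeeze": 15
}}

```text
time_s: 3.57
tool_pos: [0.4842, -0.229, 0.1406]
eef_rot: [180.0, -0.0, 41.8]
wrist_force: [1.0, 0.2, -0.8]
finger_gap: 0.0139
grip_force: 15.0
```

Call:
{"api": "arm_command", "payload": {
  "offset": [
    [0.1,0,-0.3],
    [0.3,0,-1],
    [0.6,0,-1.8],
    [0.9,0,-2.6],
    [1.3,0,-3.4],
    [1.7,0,-4.1],
    [1.7,0,-4.1],
    [1.7,0,-4.1]
  ],
  "turn": [
    [0,0,0],
    [0,0,0],
    [0,0,0],
    [0,0,0],
    [0,0,0],
    [0,0,0],
    [0,0,0],
    [0,0,0]
  ],
  "gripper": [0.8,0.8,0.8,0.8,0.8,0.8,0.8,0.8]
}}

```text
time_s: 4.23
tool_pos: [0.4972, -0.2179, 0.1824]
eef_rot: [179.9, -0.0, 41.8]
wrist_force: [-1.4, -4.0, 2.0]
finger_gap: 0.014
grip_force: 15.0
```

Run:
```python
from h import *
p=shot('side','s2.png')
s=manip.state();print(s['tool_pos'],s['wrist_force'],s['time_s'],s['finger_gap'])
cv2.imwrite('pics/s2c.png',cv2.resize(p['pixels'][200:440,240:560],None,fx=2,fy=2)[:,:,::-1])
```

```text
[ 0.49699786 -0.21800489  0.18193337] [-1.58579883 -4.11784583  2.26408412] 4.2833 0.01375229944857647
```

View pics/s2c.png

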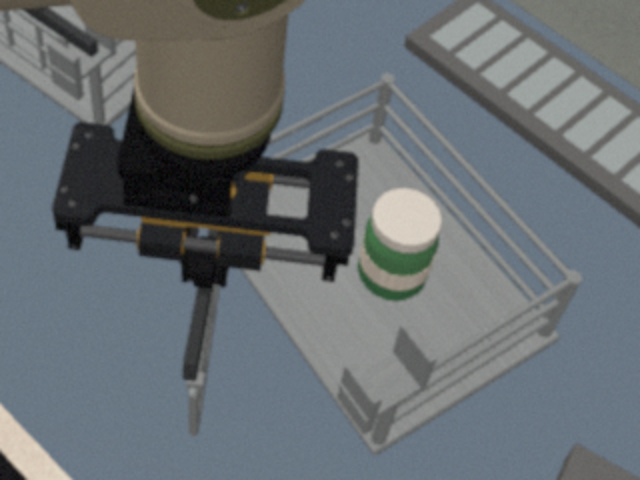

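The knob is held (gap 13.9 mm), and the crop shows the bar's free end at (195,370), raised above the gate's top; the jar is untouched at (400,240). I'll swing 35° about the hinge, which is 14.75 cm ahead along tool x.

Call:
{"api": "arm_command", "payload": {
  "offset": [
    [0.02,0.77,0],
    [0.11,1.8,0],
    [0.27,2.81,0],
    [0.5,3.82,0],
    [0.8,4.8,0],
    [1.17,5.76,0],
    [1.61,6.7,0],
    [1.98,7.38,0],
    [2.24,7.82,0],
    [2.52,8.25,0],
    [2.67,8.46,0],
    [2.67,8.46,0]
  ],
  "turn": [
    [0,0,-3],
    [0,0,-7],
    [0,0,-11],
    [0,0,-15],
    [0,0,-19],
    [0,0,-23],
    [0,0,-27],
    [0,0,-30],
    [0,0,-32],
    [0,0,-34],
    [0,0,-35],
    [0,0,-35]
  ],
  "gripper": [0.8,0.8,0.8,0.8,0.8,0.8,0.8,0.8,0.8,0.8,0.8,0.8]
}}

```text
time_s: 5.28
tool_pos: [0.5735, -0.2642, 0.1815]
eef_rot: [179.9, 0.1, 76.8]
wrist_force: [-1.1, -5.9, 3.2]
finger_gap: 0.0136
grip_force: 15.0
```

Call:
{"api": "arm_command", "payload": {
  "offset": [
    [0,0,0],
    [0,0,0]
  ],
  "turn": [
    [0,0,0],
    [0,0,0]
  ],
  "gripper": [0.8,0.8]
}}

```text
time_s: 5.45
tool_pos: [0.5732, -0.2641, 0.1816]
eef_rot: [179.9, 0.1, 76.8]
wrist_force: [-1.1, -5.7, 2.4]
finger_gap: 0.0136
grip_force: 15.0
```

Run:
```python
from h import *
p=shot('side');w=shot('wrist')
s=manip.state();print(s['tool_pos'],s['eef_rot'],s['wrist_force'],s['moment'],s['time_s'],s['finger_gap'])
a=cv2.resize(p['pixels'][200:440,270:510],None,fx=1.6,fy=1.6);b=cv2.resize(w['pixels'],(512,384))[:, 50:450]
cv2.imwrite('pics/s3c.png',np.hstack([a,b])[:,:,::-1])
```

```text
[ 0.57313967 -0.26405639  0.18157075] [1.79942812e+02 6.35767870e-02 7.67591017e+01] [-0.69870917 -6.23970181  2.89755831] [-1.19949549  0.02040005 -0.13305062] 5.55 0.013581690451332876
```

View pics/s3c.png

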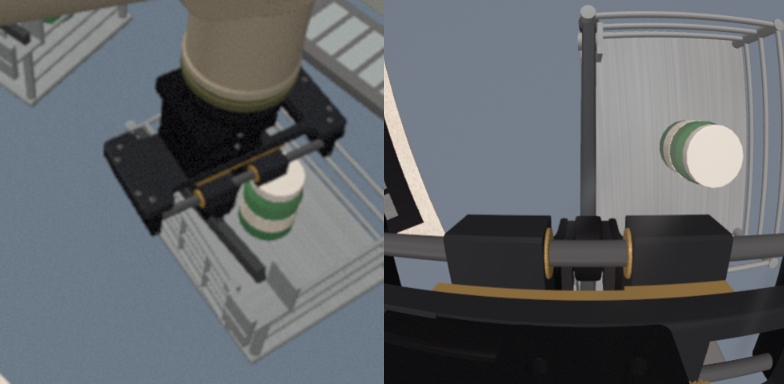

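The gate now looks parallel to the pen front, and the raised bar tip at (262,270) in the left crop lies between the catch plates at (240,320) and (283,285). I'm lowering the bar.

Call:
{"api": "arm_command", "payload": {
  "offset": [
    [-0.3,0,0.5],
    [-0.6,0,1.1],
    [-0.9,0,1.8],
    [-1.2,0,2.5],
    [-1.4,0,3.1],
    [-1.6,0,3.7],
    [-1.7,0,4.1],
    [-1.7,0,4.1],
    [-1.7,0,4.1]
  ],
  "turn": [
    [0,0,0],
    [0,0,0],
    [0,0,0],
    [0,0,0],
    [0,0,0],
    [0,0,0],
    [0,0,0],
    [0,0,0],
    [0,0,0]
  ],
  "gripper": [0.8,0.8,0.8,0.8,0.8,0.8,0.8,0.8,0.8]
}}

```text
time_s: 6.3
tool_pos: [0.5695, -0.2786, 0.1404]
eef_rot: [180.0, -0.0, 76.9]
wrist_force: [1.7, -0.2, 0.4]
finger_gap: 0.0137
grip_force: 15.0
```

Run:
```python
from h import *
p=shot('side')
s=manip.state();print(s['tool_pos'],s['eef_rot'],s['wrist_force'],s['time_s'],s['finger_gap'])
cv2.imwrite('pics/s4c.png',cv2.resize(p['pixels'][260:440,330:530],None,fx=3,fy=3)[:,:,::-1])
```

```text
[ 0.56948178 -0.27859001  0.14036723] [ 1.79997374e+02 -3.95156003e-02  7.68718069e+01] [ 1.32296837 -0.21061991  0.01261771] 6.35 0.013891812284988309
```

View pics/s4c.png

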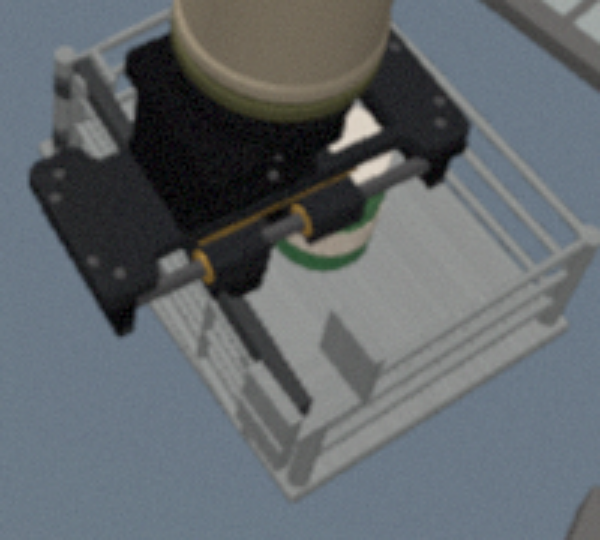

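The bar lies level behind the lip (tip at (305,405) in the crop, lip at (275,390)), at the height where it was grasped. I'll nudge it 5 mm inward for margin, then release and rise.

Call:
{"api": "arm_command", "payload": {
  "offset": [
    [0,0.2,0],
    [0,0.5,0],
    [0,0.5,0],
    [0,0.5,0],
    [0,0.5,0],
    [0,0.5,0],
    [0,0.5,0],
    [0,0.5,0],
    [0,0.5,0]
  ],
  "turn": [
    [0,0,-1],
    [0,0,-2],
    [0,0,-2],
    [0,0,-2],
    [0,0,-2],
    [0,0,-2],
    [0,0,-2],
    [0,0,-2],
    [0,0,-2]
  ],
  "gripper": [0.8,0.8,0.8,4,4,4,4,4,4]
}}

```text
time_s: 7.1
tool_pos: [0.574, -0.2806, 0.1406]
eef_rot: [-180.0, 0.0, 78.8]
wrist_force: [0.3, 0.3, -0.1]
finger_gap: 0.039
grip_force: 0.0
```

Call:
{"api": "arm_command", "payload": {
  "offset": [
    [0,0,-0.5],
    [0,0,-2],
    [0,0,-4],
    [0,0,-6],
    [0,0,-8],
    [-3,0,-10],
    [-6,0,-12],
    [-9,0,-12],
    [-12,0,-12],
    [-15,0,-12],
    [-18,0,-12],
    [-18,0,-12]
  ],
  "turn": [
    [0,0,0],
    [0,0,0],
    [0,0,0],
    [0,0,0],
    [0,0,0],
    [0,0,0],
    [0,0,0],
    [0,0,0],
    [0,0,0],
    [0,0,0],
    [0,0,0],
    [0,0,0]
  ],
  "gripper": [4,4,4,4,4,4,4,4,4,4,4,4]
}}

```text
time_s: 8.1
tool_pos: [0.5354, -0.4643, 0.2599]
eef_rot: [-179.9, 0.2, 78.4]
wrist_force: [-1.1, -1.0, -0.4]
finger_gap: 0.0399
grip_force: 0.0
```

Run:
```python
from h import *
p=shot('side');t=shot('top')
s=manip.state();print(s['tool_pos'],s['wrist_force'],s['time_s'],s['finger_gap'],np.abs(s['dq']).max())
find(p,'jar');find(p,'bar_knob')
a=cv2.resize(p['pixels'][240:440,320:540],None,fx=2,fy=2);b=cv2.resize(t['pixels'][170:370,330:510],None,fx=2,fy=2)
cv2.imwrite('pics/s5c.png',np.hstack([a,b])[:,:,::-1])
```

```text
[ 0.53842528 -0.45830293  0.2603152 ] [ 0.31513307  0.98189501 -0.09224417] 8.2 0.04006501656737973 2.1113416811841517
jar 0.73 [ 0.6696 -0.2728  0.0527]
jar 0.39 [ 0.5696 -0.2797  0.1229]
bar_knob 0.71 [ 0.5694 -0.292   0.1367]
```

View pics/s5c.png

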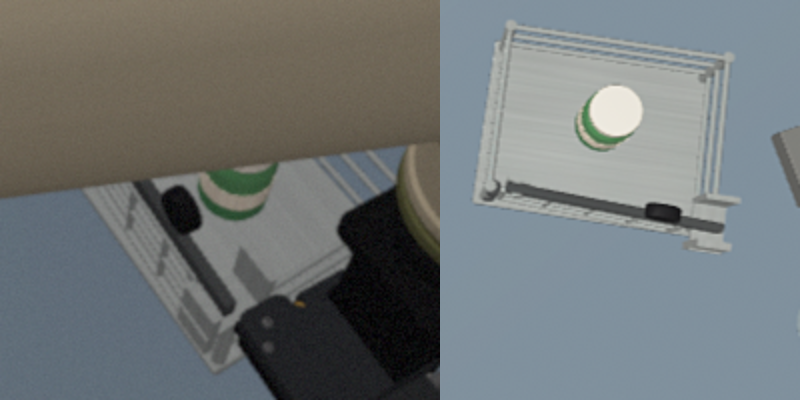

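The top crop shows the bar lying between the lip (705,245) and the inner plate (720,200), with the jar unmoved at (612,110). The gripper is clear, so I'll let the arm settle and hand in.

Call:
{"api": "arm_command", "payload": {
  "offset": [
    [0,0,0],
    [0,0,0],
    [0,0,0],
    [0,0,0]
  ],
  "turn": [
    [0,0,0],
    [0,0,0],
    [0,0,0],
    [0,0,0]
  ],
  "gripper": [4,4,4,4]
}}

```text
time_s: 8.63
tool_pos: [0.5395, -0.4565, 0.2608]
eef_rot: [180.0, 0.0, 78.9]
wrist_force: [0.6, 0.3, -0.1]
finger_gap: 0.0401
grip_force: 0.0
```

```bash
python3 -c "
from h import *
print(order.sign_off())"
```

```text
the job is handed in; nothing more can be done
None
```

The gate is shut, its bar lies level behind the catch's lip, and the jar looks unmoved in the last camera views; I handed the job in at about 8.6 s, and the sign-off returned no verdict.

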